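# Hold an angle bracket on the sawing board

## Robot

A 6-joint arm with a two-finger parallel gripper is mounted at the origin on the work surface. World frame = base frame: x ahead of the robot, y to its left, z up, the work surface at z = 0. Lengths are in m, angles in rad, forces in N, time in s.
With the tool pointing down it reaches from about 0.3 to 0.775 m from the base axis. Payload 14.6 kg.
Tool frame: the origin (TCP) lies at the very end of the fingers, on their centre line; the grasp point (between the pads) lies 19 mm behind it; z points along the fingers, y is the line along which they close (so a half turn about z gives the same grasp; the last joint's range is limited). The gripper opens to 85 mm and grips with 20 to 120 N. Pads are 22 mm wide; open, the fingers measure 114 mm over their backs; the gripper's body (76 mm by 85 mm) begins 54 mm behind the grasp point. The pads swing forward as they close: fully open they stand 13 mm farther back than shut.
Start: joints at [1.147, 0.3, 1.521, -0, 1.321, -0.067], TCP at [0.192, 0.515, 0.231] pointing down, gripper open.
Joint ranges: [-3.03, 3.03], [-0.79, 2.21], [0.23, 2.52], [-1.04, 4.18], [0, 3.07], [-2.55, 2.55]. Speed limits (rad/s): [2.22, 2.22, 2.57, 3.14, 3.14, 3.14].

## Interface

Orientations are given as a rotation vector (axis times angle).
In Python, from bench import env gives the robot as it stands. The module is installed in compiled form; this text tells all that it offers. Calls block until the motion is done:
- env.move_to(position, orientation): joint-space move of the TCP to a pose.
- env.move_straight(position, vel=0.15, ori=None, stop_force=None): straight line of the TCP; ori=None keeps the orientation; vel is the mean speed in m/s. With stop_force (N) it stops when the force on the tool has changed by that much, and returns True; else False.
- env.goto_joints(angles): joint-space move.
- env.grip(opening, strength=None): opening from 0.0 (shut) to 1.0 (fully open); strength is the grip in N (None keeps the last); returns when the fingers have stopped.
- env.sleep(seconds).
- env.solve_ik(position, orientation): joint angles nearest the present ones, or None.
- env.camera(name): name is "scene" or "top" or "wrist"; returns the picture (384x512x3 uint8, red, green, blue); there is no depth.
- env.camera_params(name): a dict with "fx", "fy", "cx", "cy" (pixels), "origin" and "orientation" of the camera in the world; the wrist camera has in their place "mount" (4x4, takes a point from camera to tool coordinates, whose origin is the TCP and whose axes are the flange's). Camera axes: x right, y up, looking along -z (the intrinsics and any distortion apply to the point x, -y, -z); pixel columns grow to the right and rows downward; lengths in m; the calibration is good to about 2 mm. A picture is of the moment at which its call begins: read the wrist's pose just before it. camera_params takes no time and is no camera call.
A pose or a line that the arm cannot do raises env.MotionError and nothing moves.
- env.hand_in(): hands the job in; it is judged then, once.
Readings, each from a call of its own:
- env.read_clock(): time.
- env.read_qpos(): joint angles.
- env.read_joint_vel(): joint speeds.
- env.read_tau(): joint torques, N m.
- env.read_ee_pos(): TCP position.
- env.read_orientation(): TCP orientation.
- env.read_wrist_force(): force on the tool from outside, world axes, zero at the start.
- env.read_torque(): the same for the moment, N m.
- env.read_finger_gap(): opening from 0.0 (shut) to 1.0 (fully open).
- env.read_gripper_force(): force on a finger pad.
Only numpy, scipy, OpenCV 4.12 (cv2) and the standard library are available. Lean on these libraries where they do the work, as an engineer would, in place of code of your own. Each camera call takes 0.05 s, during which the arm holds its last target. There are 200 camera calls.

## Task

The aluminium angle bracket hanging on one of the hooks is next to be trimmed on the sawing board: lift it up and off its hook and stand it on the board, foot down, with its upright leg flat against the fence and its side right up against the stop block. Then press it firmly down on the bed and back against the fence at the same time with one diagonal push, and finish while still holding it pressed there, ready for the saw. Leave the flat plate on its hook and everything else on the bench where it is.

Things in the scene. Friction and masses are not known exactly. Their poses are not given: they have to be found in the camera images.
- bracket_mid (a point): L-shaped aluminium angle bracket, 0.1 kg, smooth (slides easily on the board), hanging foot down: upright leg 80 tall x 50 wide x 6 mm thick, foot 50 deep x 50 wide x 6 mm at its bottom edge, towards the robot. Point: centre of the leg, 40 mm above the foot's underside, 40 mm below the leg's top, 3 mm before its back face. x: from foot side to back face; y: along the width; z: up the leg.
- bracket: the same bracket; origin at the bottom of the leg's back face, mid-width, level with the foot's underside; same axes. It hangs by a 20 mm round hole in the leg, hole centre 64 mm above this origin.
- seat (a point): point on the wooden sawing board (fixed to the bench): inside corner where bed top, fence face and stop side meet, 18 mm above the bench. x points into the fence, y into the stop, z up. The seated bracket has its leg's back face at x = 0, foot underside at z = 0, one side at y = 0, the other at y = -50 mm (10 mm past the saw slot), foot towards -x.
- bed: the sawing board's bed: wood, 200 (x) x 260 (y) x 18 mm, axes as the seat; origin under its centre, on the bench; the seat is at x 75, y 20, z 18 mm from it.
- fence: the board's fence: wooden strip along the bed's whole far edge, front face at the seat's x = 0, 25 mm high above the bed, 25 mm thick, with a 3 mm saw slot 40 mm to -y of the stop; same origin and axes as the bed.
- stop: the stop block: dark wood 45 (x) x 35 (y) mm, 25 mm high above the bed, with a 6 mm high round knob on top; it touches the fence, and its right-hand (-y) side is at the seat's y = 0; same origin and axes as the bed.
- stand_a_hook (a point): tip of the hook that carries the bracket, 168 mm above the bench; axes as the stand's. A 5 mm round rod runs 26 mm from the upright towards the robot (-x), then turns up over its last 5 mm, the end 8 mm above the rod's root (centre lines). To take the bracket off, raise it 9 to 14 mm, then draw it at least 40 mm to -x.
- stand_a: the stand of that hook, fixed to the bench: wooden foot 90 x 85 x 22 mm, origin under its centre; flat steel upright 20 mm wide (y), 5 mm thick, its front face 20 mm to +x of the origin, its top 165 mm above the bench. The bracket's back rests on this face.
- stand_b_hook (a point): tip of the hook of the other, identical stand, which carries the flat plate.
- plate_mid (a point): the flat aluminium plate (42 wide x 80 tall x 6 mm, no foot) hanging by a like hole on the other stand's hook; point at its centre. Bystander, leave it hanging.
- offcut: small aluminium angle offcut, 60 mm long, 18 mm tall, lying on the sawing board near its front edge; origin under its centre. Bystander.
- file: file with wooden handle, 250 mm long, lying flat; origin near its middle. Bystander.
- mallet: white-headed mallet lying on its side, 235 mm long, head 38 mm thick; origin under the head. Bystander.
- bench_block: steel bench block 65 x 65 x 20 mm; origin under its centre. Bystander.
- tin: low glass jar with steel cap, 64 mm across, 55 mm tall; origin under its centre. Bystander.
- pliers: pliers with black grips lying flat, 150 mm long, 13 to 24 mm thick; origin under the middle. Bystander.
- saw_frame: piercing saw with wooden handle lying flat at the right, about 255 x 90 mm, 26 mm thick; origin under its blade. Bystander.
Not all that is in view belongs to the job. Leave any red or yellow look-alike of the bracket alone.

How it is judged:
By the outcome, as a careful person would: the job done as asked, in the order asked, and still so for the second after the job is handed in, while the arm keeps its last pose, push and grip.
It also fails if it takes over 58 s, if anything falls off the work surface, if the arm or the gripper's body presses on something with over 40 N, if the wrist force passes 120 N, or if a joint passes its speed limit or range.

## Working session

There is one attempt and no reset: what is moved stays moved. The work goes in short steps, each a Python script; the robot and the scene stay as the last script left them, time stands still between calls to the robot, and variables do not carry over. Pictures are saved under pics/ and viewed, at most 11 in all, crops included, and the job is handed in when it is done.

```bash
mkdir -p pics; python3 - <<'E'
from bench import env
import cv2,numpy as np
for n in ("scene","top"):
    im=env.camera(n); cv2.imwrite(f"pics/{n}0.png",im[:,:,::-1])
    cv2.imwrite(f"pics/{n}0b.png",cv2.resize(im[:,:,::-1],(800,600),interpolation=cv2.INTER_CUBIC))
    print(n,env.camera_params(n))
print(env.camera_params("wrist"),env.read_clock(),env.read_orientation(),env.read_wrist_force())
E
```

```text
scene {'fx': 427.0835789881805, 'fy': 427.0835789881805, 'cx': 247.9652958795032, 'cy': 188.42599890915756, 'origin': array([1.57688045, 0.46437735, 0.98357064]), 'orientation': array([0.59057583, 0.91800533, 1.88239469])}
top {'fx': 439.95087139055295, 'fy': 439.95087139055295, 'cx': 254.28364234806452, 'cy': 194.66811258218718, 'origin': array([ 0.37444639, -0.06204786,  1.65171492]), 'orientation': array([ 0.10429647, -0.09408662, -1.56767197])}
{'fx': 335.280827466345, 'fy': 335.280827466345, 'cx': 254.66286912305688, 'cy': 191.99983180105005, 'mount': array([[-5.40296322e-04,  9.61235040e-01,  2.75729769e-01,
         6.87019529e-02],
       [ 9.99999764e-01,  6.36556909e-04, -2.59618725e-04,
         8.65148596e-05],
       [-4.25072305e-04,  2.75729564e-01, -9.61235157e-01,
        -1.43440495e-01],
       [ 0.00000000e+00,  0.00000000e+00,  0.00000000e+00,
         1.00000000e+00]])} 0.1 [-5.57484622e-01 -3.09143892e+00  1.66248141e-03] [0.27641734 0.09851568 0.41545114]
```

View pics/scene0b.png

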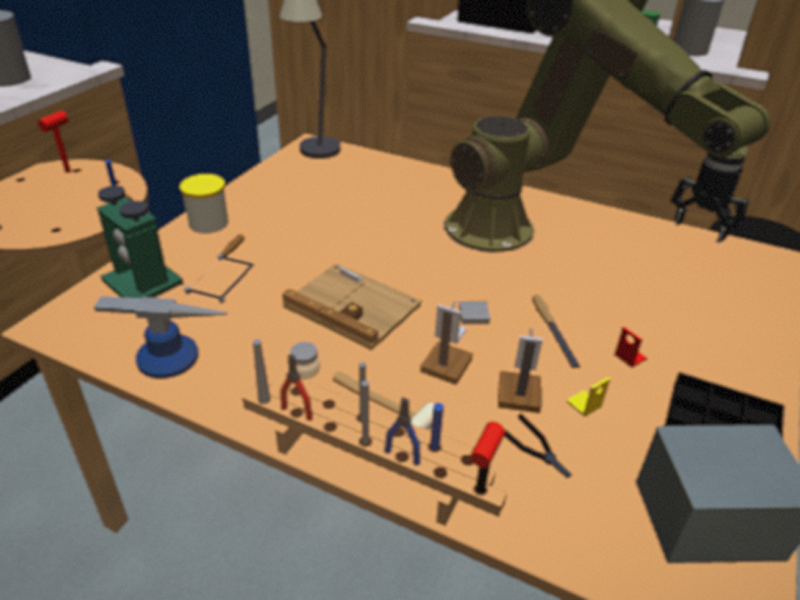

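View pics/top0b.png

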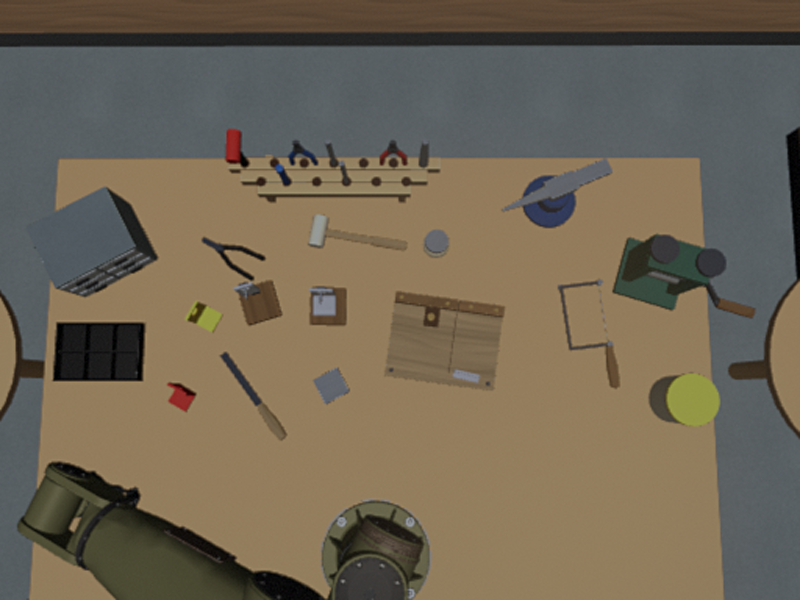

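The scene view shows the bracket (with its foot) on the stand at about (448,325) and the flat plate on the stand at (528,352). In the top view the bracket stand is at about (326,305), the plate stand at (260,302), and the board has corners (397,292), (505,306), (494,388) and (386,376), with the stop at (431,316). All pixels are at 800x600.

```bash
cat >h.py <<'E'
from bench import env
import cv2,numpy as np
from scipy.spatial.transform import Rotation as R
def cam(n,pose=None):
    p=env.camera_params(n)
    if n!="wrist": return p,np.array(p["origin"]),R.from_rotvec(p["orientation"]).as_matrix()
    pos,ori=pose; M=p["mount"]; Rt=R.from_rotvec(ori).as_matrix()
    return p,np.array(pos)+Rt@M[:3,3],Rt@M[:3,:3]
def ray(c,uv):
    p,o,Rc=c; d=Rc@np.array([(uv[0]-p["cx"])/p["fx"],-(uv[1]-p["cy"])/p["fy"],-1.]); return o,d/np.linalg.norm(d)
def onz(c,uv,z):
    o,d=ray(c,uv); return o+d*(z-o[2])/d[2]
def proj(c,X):
    p,o,Rc=c; q=Rc.T@(np.array(X)-o); return np.array([p["cx"]+p["fx"]*q[0]/-q[2],p["cy"]-p["fy"]*q[1]/-q[2]])
def tri(rays):
    A=np.zeros((3,3));b=np.zeros(3)
    for o,d in rays: P=np.eye(3)-np.outer(d,d);A+=P;b+=P@o
    X=np.linalg.solve(A,b); return X,[np.linalg.norm((np.eye(3)-np.outer(d,d))@(X-o))*1e3 for o,d in rays]
def ori(yaw,tilt):  # tool z tilted forward by tilt from down, heading yaw
    z=R.from_euler('z',yaw).as_matrix()@np.array([np.sin(tilt),0,-np.cos(tilt)])
    y=np.array([-np.sin(yaw),np.cos(yaw),0]); x=np.cross(y,z)
    return R.from_matrix(np.c_[x,y,z]).as_rotvec()
def wshot(name):
    pose=(env.read_ee_pos(),env.read_orientation()); im=env.camera("wrist")
    cv2.imwrite(f"pics/{name}.png",im[:,:,::-1]); np.save(f"pics/{name}.npy",np.r_[pose[0],pose[1]]); 
def wload(name):
    a=np.load(f"pics/{name}.npy"); return cam("wrist",(a[:3],a[3:]))
E
python3 - <<'E'
from h import *
t=cam("top"); s=cam("scene"); k=1.5625
for n,uv,z in [("standA foot corner",(310,289),.022),("",(346,289),.022),("",(346,324),.022),("",(311,325),.022),
 ("board FL",(397,292),.043),("FR",(505,306),.043),("BR",(494,388),.018),("BL",(386,376),.018),("stop",(431,318),.045),("hookA?",(322,291),.165),("hookB",(243,288),.165)]:
    print(n,onz(t,(uv[0]/k,uv[1]/k),z).round(3))
for a,b,n in [((455,303),(322,289),"hookA"),((531,330),(241,287),"hookB")]:
    print(n,tri([ray(s,(a[0]/k,a[1]/k)),ray(t,(b[0]/k,b[1]/k))]))
E
```

```text
standA foot corner [0.618 0.158 0.022]
 [0.618 0.072 0.022]
 [0.534 0.071 0.022]
 [0.531 0.154 0.022]
board FL [ 0.608 -0.051  0.043]
FR [ 0.575 -0.305  0.043]
BR [ 0.383 -0.279  0.018]
BL [ 0.411 -0.025  0.018]
stop [ 0.546 -0.131  0.045]
hookA? [0.592 0.113 0.165]
hookB [0.599 0.286 0.165]
hookA (array([0.59111719, 0.12019326, 0.17876367]), [np.float64(9.845261109968524), np.float64(9.845261109968513)])
hookB (array([0.59842341, 0.28662536, 0.18141041]), [np.float64(0.3293449834739173), np.float64(0.3293449834738529)])
```

```bash
python3 - <<'E'
from h import *
for n,p,o in [("a1",(0.46,0.165,0.235),ori(0,.7)),("a2",(0.46,0.075,0.235),ori(0,.7)),
              ("b1",(0.43,-0.10,0.24),ori(-.129,.5)),("b2",(0.42,-0.20,0.24),ori(-.129,.5))]:
    env.move_to(p,o); wshot(n); print(n,env.read_clock(),env.read_ee_pos().round(3))
ims=[cv2.imread(f"pics/{n}.png") for n in ("a1","a2","b1","b2")]
m=np.vstack([np.hstack(ims[:2]),np.hstack(ims[2:])]); cv2.imwrite("pics/m.png",cv2.resize(m,(800,600),interpolation=cv2.INTER_AREA))
E
```

```text
a1 1.75 [0.46  0.166 0.235]
a2 2.3417 [0.46  0.076 0.235]
b1 3.125 [ 0.43  -0.099  0.24 ]
b2 3.6583 [ 0.42  -0.199  0.24 ]
```

View pics/m.png

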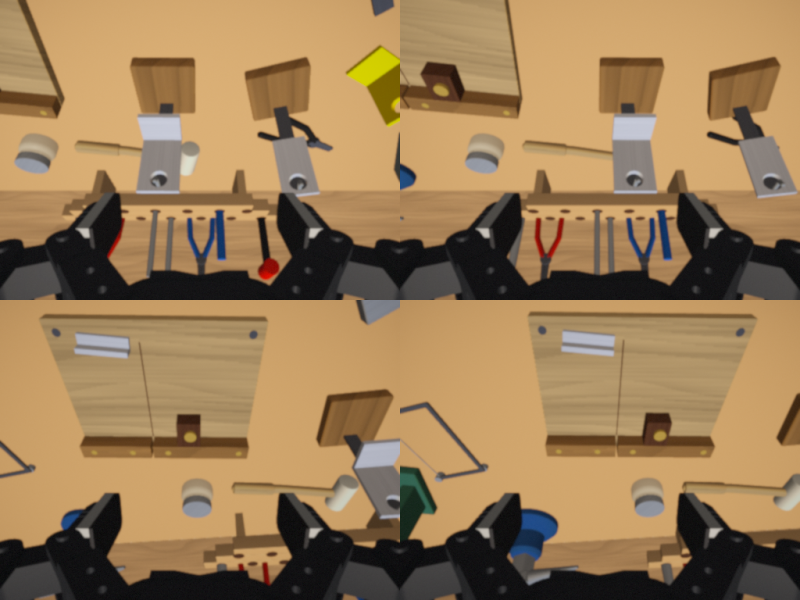

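The four wrist pictures come out upside-down. The bracket is at (160,150) and (635,150), its hole at the lower end. The stop is at (188,430) and (655,428), against the fence. Next I zoom in to read corners.

```bash
python3 - <<'E'
import cv2,numpy as np
t=[]
for n,x,y in [("a1",205,192),("a2",301,192),("b1",241,166),("b2",326,166)]:
    im=cv2.imread(f"pics/{n}.png"); c=im[y-50:y+50,x-66:x+67]
    t.append(cv2.resize(c,(399,300),interpolation=cv2.INTER_CUBIC)); print(n,x-66,y-50)
cv2.imwrite("pics/z.png",np.vstack([np.hstack(t[:2]),np.hstack(t[2:])]))
E
```

```text
a1 139 142
a2 235 142
b1 175 116
b2 260 116
```

View pics/z.png

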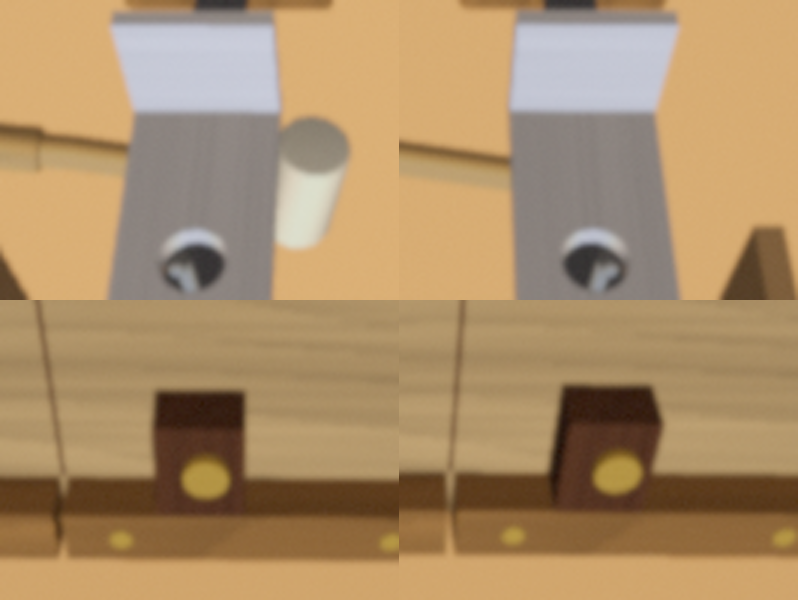

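Bracket foot-edge and inner-corner lines, the stop corners and the slot/fence crossings are all readable in the zoomed crops. For example, a1's inner corner is at (135..281,112), and the stop's front base in b1 is at (155..243,393). Triangulating these.

```bash
python3 - <<'E'
from h import *
off=dict(a1=(139,142),a2=(235,142),b1=(175,116),b2=(260,116))
C={n:wload(n) for n in off}
P=lambda n,u,v:ray(C[n],(off[n][0]+(u+.5)/3-.5,off[n][1]+(v+.5)/3-.5))
def T(l,a,b,u1,v1,u2,v2):
    X,e=tri([P(a,u1,v1),P(b,u2,v2)]); print(l,X.round(4),np.round(e,1)); return X
A=[T("foot front R",'a1','a2',113,25,119,25),T("foot front L",'a1','a2',277,25,278,25),T("inner R",'a1','a2',135,112,112,112),T("inner L",'a1','a2',281,112,256,112),T("hole ctr",'a1','a2',193,260,196,260)]
for i in (0,2): d=A[i+1]-A[i]; print("w",np.linalg.norm(d),"yaw",np.arctan2(-d[0],d[1]))
T("slot bed",'b1','b2',66,478,50,475);T("slot top",'b1','b2',62,515,53,512)
a=T("stop fb R",'b1','b2',155,93,165,87) if 0 else None
E
python3 - <<'E'
import sys; sys.path.insert(0,'.')
from h import *
off=dict(b1=(175,116),b2=(260,116)); C={n:wload('pics/'+n) if 0 else None for n in off}
import os; os.chdir('.'); C={n:wload(n) for n in off}
# b crops sit 300 lower in the montage
P=lambda n,u,v:ray(C[n],(off[n][0]+(u+.5)/3-.5,off[n][1]+(v-300+.5)/3-.5))
Z=lambda n,u,v,z:onz(C[n],(off[n][0]+(u+.5)/3-.5,off[n][1]+(v-300+.5)/3-.5),z)
for l,q in {"slot bed":(66,478,50,475),"slot top":(62,515,53,512),"stop base R":(155,393,165,387),"stop base L":(243,393,253,387),"stop top R":(155,430,171,422),"stop top L":(243,430,262,422),"stop top R fence":(155,513,160,509)}.items():
    X,e=tri([P('b1',*q[:2]),P('b2',*q[2:])]); z=.018 if ("bed" in l or "base" in l) else .043
    print(l,X.round(4),np.round(e,1),"plane",Z('b1',*q[:2],z).round(4)[:2],Z('b2',*q[2:],z).round(4)[:2])
for n,pts in {"b1":[(10,478),(390,479.5)],"b2":[(0,474),(390,476)]}.items():
    a,b=[Z(n,u,v,.018) for u,v in pts]; print("fence base",n,a.round(4),b.round(4),np.arctan2(-(b-a)[0],(b-a)[1]))
E
```

```text
foot front R [0.5516 0.093  0.0951] [0.1 0.1]
foot front L [0.5557 0.1432 0.0916] [0.1 0.1]
inner R [0.5941 0.0926 0.0973] [0.1 0.1]
inner L [0.5963 0.1424 0.0957] [0.1 0.1]
hole ctr [0.595  0.1171 0.1537] [0.1 0.1]
w 0.050476542929578254 yaw -0.08261324958930387
w 0.04985957589747369 yaw -0.043993870512825606
slot bed [ 0.6629 -0.2035  0.1042] [0. 0.]
slot top [ 0.6632 -0.2031  0.1213] [0. 0.]
slot bed [ 0.5737 -0.1919  0.0158] [0.3 0.3] plane [ 0.5714 -0.191 ] [ 0.5722 -0.1919]
slot top [ 0.5765 -0.1918  0.0354] [0.3 0.3] plane [ 0.5691 -0.1889] [ 0.5696 -0.1916]
stop base R [ 0.5289 -0.1448  0.0232] [0.1 0.1] plane [ 0.5328 -0.1459] [ 0.5328 -0.1441]
stop base L [ 0.5336 -0.1116  0.0227] [0.1 0.1] plane [ 0.5372 -0.1121] [ 0.5372 -0.1105]
stop top R [ 0.5333 -0.1447  0.0395] [0.4 0.4] plane [ 0.5311 -0.144 ] [ 0.5299 -0.1451]
stop top L [ 0.5355 -0.1119  0.0421] [0.4 0.4] plane [ 0.5353 -0.1119] [ 0.5342 -0.1122]
stop top R fence [ 0.5663 -0.1503  0.0501] [0.2 0.2] plane [ 0.5727 -0.1519] [ 0.5735 -0.1495]
fence base b1 [ 0.5683 -0.2142  0.018 ] [ 0.5897 -0.0567  0.018 ] -0.13457812445291764
fence base b2 [ 0.5689 -0.2124  0.018 ] [ 0.5911 -0.0513  0.018 ] -0.13691348428493613
```

Everything checks out:
- **Bracket:** the width comes out at 50 mm and the foot top at about 95 mm.
- **Seat:** two estimates agree at about (0.577,-0.151), with the board's yaw at -0.132.

Grasping next.

```bash
python3 - <<'E'
from h import *
yaw,t=-0.05,.75; o=ori(yaw,t); z=R.from_rotvec(o).as_matrix()[:,2]
g=np.array([.598,.1175,.141]); tcp=g+.016*z
env.move_to(tcp-.10*z,o); print(env.read_clock())
print(env.move_straight(tcp,vel=.12,stop_force=12), env.read_wrist_force().round(1))
wshot("g0")
env.grip(0.0,60); print(env.read_finger_gap(),env.read_gripper_force(),env.read_wrist_force().round(1),env.read_ee_pos().round(4),tcp.round(4),env.read_clock())
wshot("g1")
ims=[cv2.imread(f"pics/{n}.png") for n in ("g0","g1")]
cv2.imwrite("pics/g.png",cv2.resize(np.hstack(ims),(800,300),interpolation=cv2.INTER_AREA))
E
```

```text
4.9667
False [ 0.1 -0.  -0.2]
0.5718665392482573 61.10867855029937 [-6.1  0.8  6.3] [0.6089 0.1171 0.1298] [0.6089 0.117  0.1293] 6.425
```

View pics/g.png

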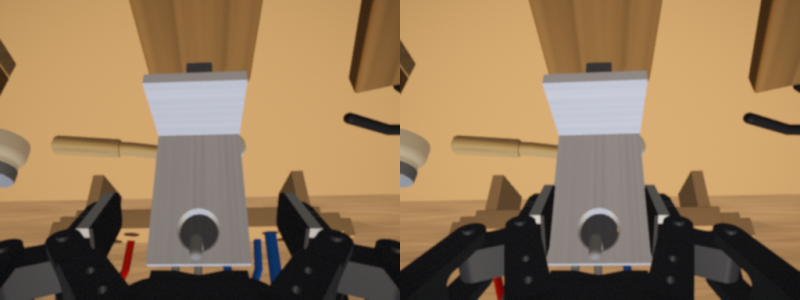

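```bash
cat >>h.py <<'E'
SEAT=np.array([.577,-.1513,.018]); YB=-.132; RB=R.from_euler('z',YB).as_matrix()
def S(x,y,z): return SEAT+RB@np.array([x,y,z])
def inS(p): return RB.T@(np.array(p)-SEAT)
E
python3 - <<'E'
from h import *
p=env.read_ee_pos(); d=np.array([-.9988,.05,0])
env.move_straight(p+[0,0,.0115],vel=.05); print(env.read_wrist_force().round(1),env.read_ee_pos().round(4))
print(env.move_straight(p+[0,0,.0115]+.07*d,vel=.08,stop_force=8),env.read_wrist_force().round(1),env.read_ee_pos().round(4),env.read_finger_gap())
env.move_straight(p+[0,0,.06]+.11*d,vel=.2)
env.move_to(S(-.02,-.037,.10),ori(YB,.75)); print(env.read_clock(),inS(env.read_ee_pos()).round(4))
wshot("c1"); im=cv2.imread("pics/c1.png"); s=env.camera("scene")[:,:,::-1]
cv2.imwrite("pics/c.png",np.hstack([im,cv2.resize(s[150:270,170:330],(512,384))])[:, :]); x=cv2.imread("pics/c.png"); cv2.imwrite("pics/c.png",cv2.resize(x,(800,300),interpolation=cv2.INTER_AREA))
E
```

```text
[-0.3 -0.  -1. ] [0.6087 0.117  0.141 ]
False [-0.2 -0.3 -1.9] [0.5394 0.1206 0.1413] 0.5694958029973308Traceback (most recent call last):
  File "<stdin>", line 6, in <module>
bench.MotionError: the arm cannot take that pose within its joint ranges
```

```bash
python3 - <<'E'
from h import *
print(env.read_qpos().round(2),env.read_ee_pos().round(3),env.read_finger_gap(),env.read_clock())
for z in (.04,.07,.10):
  for t in (.75,.6,.5,.4,.3):
    for x in (-.02,.008,-.04):
      q=env.solve_ik(S(x,-.037,z),ori(YB,t)); print(z,t,x,None if q is None else np.round(q,2))
E
```

```text
[ 0.27  0.    2.14 -0.69  0.35 -0.68] [0.5   0.123 0.19 ] 0.5702265174283064 8.3583
0.04 0.75 -0.02 None
0.04 0.75 0.008 None
0.04 0.75 -0.04 None
0.04 0.6 -0.02 None
0.04 0.6 0.008 [-0.45  0.45  1.9   0.69  0.28 -2.51]
0.04 0.6 -0.04 None
0.04 0.5 -0.02 [-0.45  0.41  1.92  0.43  0.37 -2.26]
0.04 0.5 0.008 [-0.43  0.46  1.84  0.39  0.39 -2.2 ]
0.04 0.5 -0.04 [-0.46  0.38  1.97  0.47  0.35 -2.31]
0.04 0.4 -0.02 [-0.44  0.43  1.86  0.25  0.49 -2.07]
0.04 0.4 0.008 [-0.42  0.48  1.78  0.23  0.51 -2.04]
0.04 0.4 -0.04 [-0.45  0.39  1.91  0.27  0.47 -2.11]
0.04 0.3 -0.02 [-0.42  0.45  1.79  0.15  0.62 -1.97]
0.04 0.3 0.008 [-0.41  0.5   1.71  0.13  0.64 -1.94]
0.04 0.3 -0.04 [-0.43  0.42  1.84  0.16  0.6  -1.99]
0.07 0.75 -0.02 None
0.07 0.75 0.008 None
0.07 0.75 -0.04 None
0.07 0.6 -0.02 [-0.46  0.34  1.97  0.63  0.32 -2.45]
0.07 0.6 0.008 [-0.45  0.39  1.89  0.57  0.33 -2.37]
0.07 0.6 -0.04 [-0.48  0.31  2.02  0.68  0.31 -2.51]
0.07 0.5 -0.02 [-0.45  0.35  1.91  0.37  0.43 -2.19]
0.07 0.5 0.008 [-0.43  0.4   1.83  0.33  0.45 -2.14]
0.07 0.5 -0.04 [-0.46  0.32  1.96  0.4   0.42 -2.23]
0.
[... 299 characters left out ...]
.14  0.66 -1.97]
0.1 0.75 -0.02 None
0.1 0.75 0.008 None
0.1 0.75 -0.04 None
0.1 0.6 -0.02 [-0.46  0.28  1.95  0.52  0.38 -2.34]
0.1 0.6 0.008 [-0.45  0.34  1.88  0.48  0.39 -2.28]
0.1 0.6 -0.04 [-0.48  0.25  2.    0.56  0.37 -2.39]
0.1 0.5 -0.02 [-0.45  0.3   1.89  0.32  0.49 -2.14]
0.1 0.5 0.008 [-0.43  0.35  1.82  0.3   0.51 -2.1 ]
0.1 0.5 -0.04 [-0.46  0.26  1.94  0.34  0.48 -2.17]
0.1 0.4 -0.02 [-0.44  0.33  1.82  0.2   0.62 -2.02]
0.1 0.4 0.008 [-0.42  0.38  1.75  0.19  0.64 -1.99]
0.1 0.4 -0.04 [-0.45  0.29  1.88  0.21  0.61 -2.04]
0.1 0.3 -0.02 [-0.42  0.36  1.76  0.13  0.74 -1.94]
0.1 0.3 0.008 [-0.41  0.41  1.68  0.12  0.76 -1.92]
0.1 0.3 -0.04 [-0.43  0.32  1.81  0.13  0.73 -1.96]
```

The tilt of 0.75 cannot be reached at the board, because joint 6 hits its range. At 0.45 it can. I'll hang the bracket back by the same path, regrasp it at 0.45 and go on.

```bash
python3 - <<'E'
from h import *
p=np.array([.6088,.1170,.1297]); d=np.array([-.9988,.05,0])
env.move_straight(p+[0,0,.0115]+.07*d,vel=.2)
print(env.move_straight(p+[0,0,.0115],vel=.08,stop_force=10),env.read_wrist_force().round(1))
print(env.move_straight(p+[0,0,.0],vel=.05,stop_force=10),env.read_wrist_force().round(1),env.read_ee_pos().round(4))
env.grip(1.0); env.sleep(.2)
z=R.from_rotvec(env.read_orientation()).as_matrix()[:,2]
env.move_straight(env.read_ee_pos()-.1*z,vel=.2); print(env.read_clock())
t=.45; o=ori(-.05,t); z=R.from_rotvec(o).as_matrix()[:,2]; tcp=np.array([.598,.1172,.142])+.016*z
env.move_to(tcp-.10*z,o); env.sleep(.2); wshot("r0"); im=cv2.imread("pics/r0.png")
env_t=env.read_clock(); print(env_t, proj(wload("r0"),(.595,.1175,.096)),proj(wload("r0"),(.553,.1175,.094)))
cv2.imwrite("pics/r0b.png",im)
E
```

```text
True [-0.2  0.3 -0.7]
True [-0.6  0.1 -1.9] [0.6081 0.1168 0.1348]
11.225
11.95 [255.55430032 156.52288573] [252.7054565  107.57030851]
```

View pics/r0b.png

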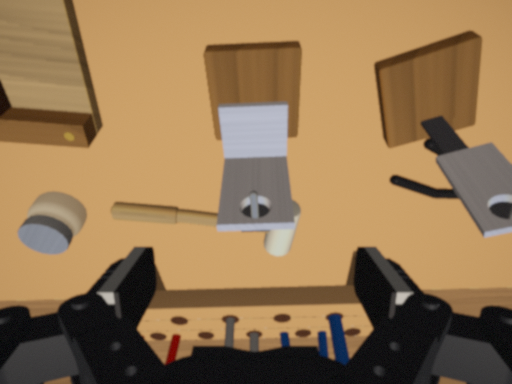

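The bracket hangs on the hook again, with its inner corner at (255,156), as predicted. Regrasping at tilt 0.45.

```bash
python3 - <<'E'
from h import *
o=ori(-.05,.45); z=R.from_rotvec(o).as_matrix()[:,2]; tcp=np.array([.598,.1172,.142])+.016*z
print(env.move_straight(tcp,vel=.15,stop_force=15)); env.grip(0.0,60)
p=env.read_ee_pos(); d=np.array([-.9988,.05,0])
print(p.round(4),env.read_finger_gap(),env.read_wrist_force().round(1))
env.move_straight(p+[0,0,.0115],vel=.05); print(env.read_wrist_force().round(1))
print(env.move_straight(p+[0,0,.0115]+.07*d,vel=.08,stop_force=15),env.read_wrist_force().round(1),env.read_ee_pos().round(4))
env.move_straight(p+[0,0,.06]+.11*d,vel=.2)
env.move_to(S(-.02,-.037,.10),ori(YB,.45)); env.sleep(.2); print(env.read_clock(),inS(env.read_ee_pos()).round(4),env.read_wrist_force().round(1))
wshot("c1"); im=cv2.imread("pics/c1.png"); s=env.camera("scene")[:,:,::-1]
cv2.imwrite("pics/c.png",cv2.resize(np.hstack([im,cv2.resize(s[150:270,170:330],(512,384))]),(800,300),interpolation=cv2.INTER_AREA))
E
```

```text
False
[0.6052 0.1169 0.1283] 0.5723035021502596 [-2.2  0.2  5.9]
[-1.2  0.5 -0.9]
False [-0.1  0.4 -1.3] [0.5356 0.1204 0.1399]
16.4917 [-0.0198 -0.0361  0.1003] [ 0.5 -0.2 -1.8]
```

View pics/c.png

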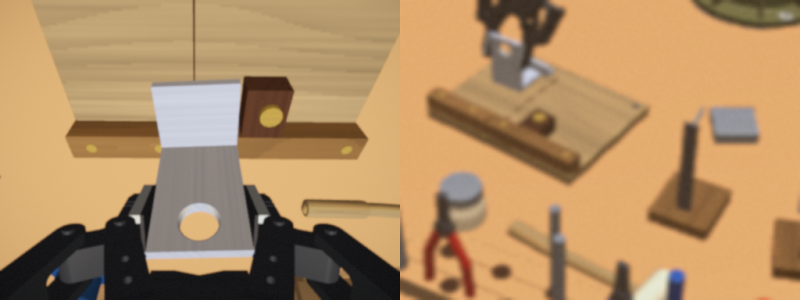

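```bash
python3 - <<'E'
from h import *
def rep(l,r=None): print(l,r,inS(env.read_ee_pos()).round(4),(RB.T@env.read_wrist_force()).round(1),round(env.read_clock(),2))
x,y=-.016,-.033
env.move_straight(S(x,y,.049),vel=.15); env.sleep(.3); rep("above")
r=env.move_straight(S(x,y,.032),vel=.03,stop_force=5); env.sleep(.2); rep("down",r)
z=inS(env.read_ee_pos())[2]+.0005
r=env.move_straight(S(.016,y,z),vel=.03,stop_force=6); env.sleep(.2); rep("fence",r)
x=inS(env.read_ee_pos())[0]-.0005
r=env.move_straight(S(x,-.012,z),vel=.03,stop_force=6); env.sleep(.2); rep("stop",r)
wshot("d1"); im=cv2.imread("pics/d1.png"); s=env.camera("scene")[:,:,::-1]
cv2.imwrite("pics/d.png",cv2.resize(np.hstack([im,cv2.resize(s[150:270,170:330],(512,384))]),(800,300),interpolation=cv2.INTER_AREA))
E
```

```text
above None [-0.0157 -0.0332  0.0498] [ 0.2 -0.6 -1.5] 17.38
down True [-0.0157 -0.0331  0.0397] [ 1.4 -0.7  3.1] 17.98
fence True [ 0.0015 -0.0329  0.0397] [0.6 0.5 3. ] 18.84
stop True [ 0.0012 -0.0256  0.0397] [-0.9 -2.2  2.7] 19.44
```

View pics/d.png

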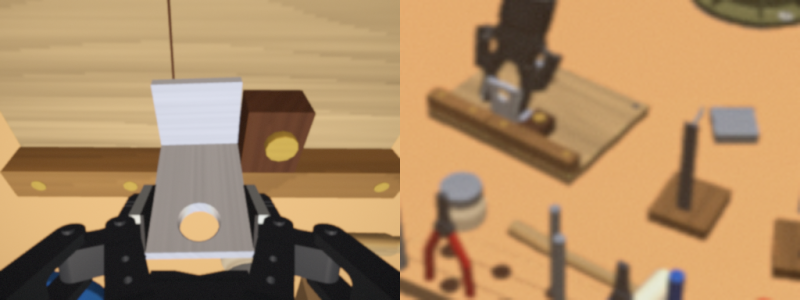

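The bracket stands at the seat: in the wrist view its side is against the stop at (242,130) and its leg against the fence, and the forces and positions match predictions. I'll firm it up, release it, then check the push pose.

```bash
python3 - <<'E'
from h import *
def rep(l,r=None): print(l,r,inS(env.read_ee_pos()).round(4),(RB.T@env.read_wrist_force()).round(1),round(env.read_clock(),2))
e=inS(env.read_ee_pos())
r=env.move_straight(S(e[0]+.006,e[1],e[2]),vel=.02,stop_force=8); env.sleep(.2); rep("fence",r)
e2=inS(env.read_ee_pos())
r=env.move_straight(S(e2[0],e[1]+.005,e[2]),vel=.02,stop_force=5); env.sleep(.2); rep("stop",r)
env.grip(0.8); env.sleep(.2); rep("open")
z=R.from_rotvec(env.read_orientation()).as_matrix()[:,2]
env.move_straight(env.read_ee_pos()-.09*z,vel=.2); wshot("e1"); rep("back")
for t in (.65,.6,.55,.5,.45):
    c=np.array([-.006-.011*np.cos(t),-.026,.006+.011*np.sin(t)])
    f=[env.solve_ik(S(*(c+k*np.array([-.707,0,.707]))),ori(YB,t)) for k in (0,-.006,.06)]
    print(t,c.round(4),[None if q is None else q[[3,4,5]].round(2) for q in f])
im=cv2.imread("pics/e1.png"); s=env.camera("scene")[:,:,::-1]
cv2.imwrite("pics/e.png",cv2.resize(np.hstack([im,cv2.resize(s[165:255,180:300],(512,384))]),(800,300),interpolation=cv2.INTER_AREA))
E
```

```text
fence True [ 0.0025 -0.0257  0.0396] [-0.   1.   4.4] 19.96
stop True [ 0.0026 -0.0255  0.0396] [-2.4 -5.2  1.2] 20.37
open None [ 0.0027 -0.0251  0.0397] [ 0.4 -0.8 -0.2] 20.89
back None [-0.0366 -0.0248  0.1196] [-1.  -0.3 -0.3] 21.54
0.65 [-0.0148 -0.026   0.0127] [None, None, None]
0.6 [-0.0151 -0.026   0.0122] [None, None, None]
0.55 [-0.0154 -0.026   0.0117] [array([ 0.67,  0.25, -2.48]), array([ 0.68,  0.25, -2.49]), array([ 0.58,  0.31, -2.42])]
0.5 [-0.0157 -0.026   0.0113] [array([ 0.48,  0.3 , -2.29]), array([ 0.49,  0.3 , -2.3 ]), array([ 0.44,  0.36, -2.27])]
0.45 [-0.0159 -0.026   0.0108] [array([ 0.36,  0.36, -2.16]), array([ 0.36,  0.36, -2.16]), array([ 0.33,  0.42, -2.16])]
```

View pics/e.png

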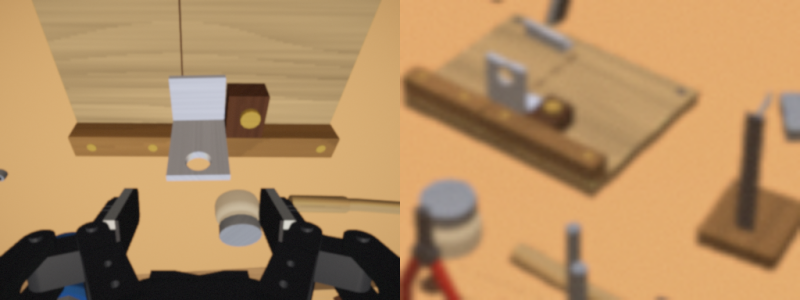

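It stands free in the corner, with its side at the stop (228,105) and the leg at the fence. Now the diagonal push with shut fingers into the inner corner.

```bash
python3 - <<'E'
from h import *
def rep(l,r=None): print(l,r,inS(env.read_ee_pos()).round(4),(RB.T@env.read_wrist_force()).round(1),round(env.read_clock(),2))
env.grip(0.0,60)
t=.5; c=np.array([-.006-.011*np.cos(t),-.026,.006+.011*np.sin(t)]); u=np.array([.705,.06,-.705])
env.move_straight(S(*(c-.065*u)),vel=.15,ori=ori(YB,t)); env.sleep(.3); rep("pre")
env.move_straight(S(*(c-.012*u)),vel=.12); env.sleep(.3); rep("near")
r=env.move_straight(S(*(c+.008*u)),vel=.02,stop_force=10); env.sleep(.3); rep("touch",r)
wshot("f1"); im=cv2.imread("pics/f1.png"); s=env.camera("scene")[:,:,::-1]
cv2.imwrite("pics/f.png",cv2.resize(np.hstack([im,cv2.resize(s[165:255,180:300],(512,384))]),(800,300),interpolation=cv2.INTER_AREA))
E
```

```text
pre None [-0.0611 -0.0299  0.0577] [ 0.5 -0.4 -1. ] 23.15
near None [-0.0241 -0.0268  0.0202] [-0.1 -0.9  0.7] 24.04
touch True [-0.0182 -0.0259  0.0124] [-1.7 -0.2 -1.2] 24.93
```

View pics/f.png

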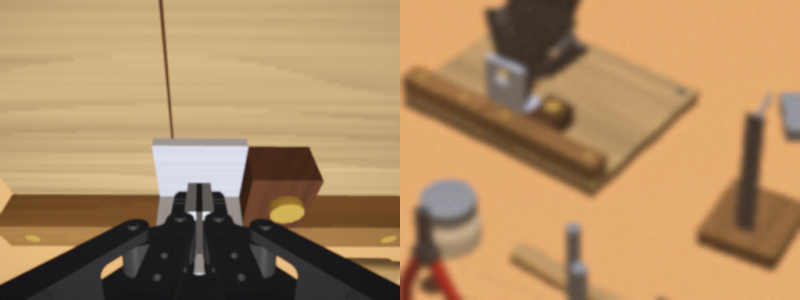

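```bash
python3 - <<'E'
from h import *
q=inS(env.read_ee_pos())
for i in range(24):
    f=(RB.T@env.read_wrist_force())
    n=np.array([18+f[0],0,-(18-f[2])])   # wanted: -18 N on tool in x, +18 in z
    print(i,q.round(4),f.round(1),round(env.read_clock(),1))
    if abs(n[0])<4 and abs(n[2])<4: break
    q=q+np.clip(n*8e-5,-.001,.001)+[0,0,0]
    env.move_straight(S(*q),vel=.02); env.sleep(.15)
print(inS(env.read_ee_pos()).round(4))
E
```

```text
0 [-0.0182 -0.026   0.0125] [-1.9 -0.6 -1.3] 25.0
1 [-0.0172 -0.026   0.0115] [-9.   0.2  2.2] 25.4
2 [-0.0165 -0.026   0.0105] [-16.6  -0.6   7.8] 25.8
3 [-0.0163 -0.026   0.0097] [-23.7  -0.4  16.1] 26.2
4 [-0.0168 -0.026   0.0095] [-18.9   0.9  13.9] 26.6
5 [-0.0169 -0.026   0.0092] [-20.5   1.2  17. ] 27.0
[-0.0177 -0.0257  0.0094]
```

```bash
python3 - <<'E'
from h import *
env.sleep(.5); print((RB.T@env.read_wrist_force()).round(1),env.read_clock())
wshot("k1"); im=cv2.imread("pics/k1.png")[150:310,140:440]; s=env.camera("scene")[:,:,::-1]; t=env.camera("top")[:,:,::-1]
cv2.imwrite("pics/k.png",np.vstack([cv2.resize(im,(800,400),interpolation=cv2.INTER_CUBIC)[:, :],np.hstack([cv2.resize(s[165:240,180:330],(400,200)),cv2.resize(t[170:260,140:320],(400,200))])]))
E
```

```text
[-21.7   1.4  18.2] 27.525
```

View pics/k.png

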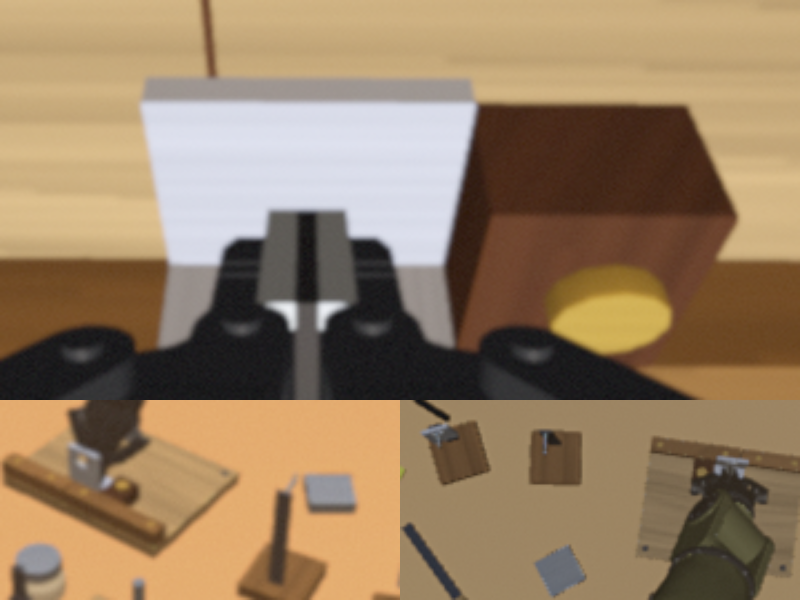

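The picture shows the bracket's side touching the stop (477,105), its leg on the fence, and the fingers pressing in the inner corner with about 20 N each way. The plate is still on its hook.

```bash
python3 -c "
from bench import env
print(env.hand_in())"
```

```text
the job is handed in; nothing more can be done
None
```

I handed the job in at about 27.5 s: the bracket is off its hook and stands foot down, leg on the fence and side against the stop. The shut fingers still press it down with about 18 N and back with about 22 N; I hung it back once to regrasp at a reachable tilt, and the plate is still on its hook.

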